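# Lift the blue board off its stand with the flat lifter

### The job

Take the flat lifter by its yellow grip, slide its blade between the rails under the blue circuit board and lift the board off its stand. Set the lifter down flat, wholly on the cork mat, with the board lying level on the middle of the blade, and let go. Do not touch the blue board with the gripper, and leave the green board alone.

Things in the scene. Friction and masses are not known exactly. Their poses are not given: they have to be found in the camera images.
- lifter: steel lifter with upright yellow grip, 100 g, lying on its blade and a black heel. Origin on its underside, below the grip's middle; +x to the blade's tip, z up. Grip: 68 mm along x, 16 mm wide along y (pinch across y), z = 10 to 40 mm. Blade: x = 44 to 120 mm, 34 mm wide, z = 0 to 2.5 mm. Sloping neck between, x = 27 to 49 mm, up to z = 14 mm. Heel: x = -34 to -24 mm, 30 mm wide, z = 0 to 12 mm
- blade_centre (a point): middle of the blade's upper face, 82 mm in front of the lifter's origin (axes as the lifter's)
- blade_tip (a point): middle of the blade's front edge, on the underside, 120 mm in front of the lifter's origin
- heel (a point): rear end of the lifter, on the underside, 34 mm behind the lifter's origin
- blue_board: blue circuit board with parts on top, 50 mm along its x and 70 mm along its y, 30 g or so; lies across the two rails of a stand, its y across the rails. Origin at its centre in plan, 3 mm below the sheet's underside; the sheet is 2 mm thick, the parts reach 14 mm above the origin.
- stand_blue: fixed stand under the blue board: dark base plate 76 x 84 mm, 4 mm thick, with two aluminium rails 70 mm long along its x, 14 mm wide, 56 mm free between them, tops at z = 28 mm. The board lies on the tops: 24 mm are free between base plate and board. Open at both x ends, -x end roughly facing the robot. Origin at the centre of its underside, on the table
- green_board: larger green circuit board, 60 x 85 mm, on another stand of the same make beside the first, left or right of it: a bystander
- cool_mat: fixed brown cork mat flat on the table, 220 mm along its x, 120 mm along its y, 5 mm thick; origin at the centre of its underside
Mind the look-alikes: they are no part of the job. There is more than one size of the lifter; the job needs the larger.

How it is judged:
By the outcome, as a careful person would: the job done as asked, in the order asked, and still so for the second after the job is handed in, with the robot touching nothing.
It also fails if it takes over 64 s, if anything falls off the work surface, if the arm or the gripper's body presses on something with over 40 N, if the wrist force passes 120 N, or if a joint passes its speed limit or range.

### The arm

A 6-joint arm with a two-finger parallel gripper is mounted at the origin on a cart in front of the work surface, level with it; the furniture and walls round the work are solid. World frame = base frame: x ahead of the robot, y to its left, z up, the work surface at z = 0. Lengths are in m, angles in rad, forces in N, time in s.
With the tool pointing down it reaches from about 0.325 to 0.85 m from the base axis. Payload 15.5 kg.
Tool frame: the origin (TCP) lies between the finger pads; the fingertips stand 22 mm ahead of it and the grasp point (between the pads) lies 3 mm ahead of it; z points along the fingers, y is the line along which they close (so a half turn about z gives the same grasp; the last joint's range is limited). The gripper opens to 91 mm and grips with 3 to 60 N. Pads are 32 mm wide; open, the fingers measure 118 mm over their backs; the gripper's body (76 mm by 178 mm) begins 60 mm behind the grasp point.
Start: joints at [1.081, 0.494, 1.345, -0, 1.302, -0.096], TCP at [0.24, 0.577, 0.236] pointing down, gripper open.
Joint ranges: [-2.91, 2.91], [-0.82, 2.16], [0.22, 2.67], [-1.22, 4.37], [0.12, 2.79], [-3.08, 3.08]. Speed limits (rad/s): [1.89, 1.89, 2.57, 3.01, 3.01, 3.01].

### API

Orientations are given as a unit quaternion [w, x, y, z].
In Python, from bench import monitor, get_image, order gives the robot as it stands.
- The arm moves only by the shell command python3 -m handwheel 'ROWS' [OPENING]. ROWS is JSON, a list of rows, each a list of 6 numbers: the shift along the tool's x, y, z in m, then the turn, a rotation vector about the tool's x, y, z in degrees. A call has 1 to 20 rows; each row shifts and turns the commanded pose from where the row before left it, along the tool's axes as they then stand; what a row does not reach is not made up. A row lasts 1/10 s, in which the tool goes at most 50 mm and 8.59 degrees, less where a joint would pass 70% of its speed; a pose out of reach is approached as far as the arm can. A call with a gripper value outside its range is refused whole. OPENING is the opening in per cent of the stroke, from 0 (shut) to 100 (fully open), set as the call begins (- or left out, the last holds). The fingers move at their own pace and stop on an object; the grip force is fixed at half the most. Time passes only in rows, so rows that do not move let the fingers close. It gives the time, the measured TCP pose, the force, the opening and the grip force at its end, in the units of the state.
- monitor.state(): the state, without advancing time (a new reading comes with each control period).
- get_image(name): name is "scene" or "top"; returns a dict with "pixels" (420x560x3 uint8, red, green, blue), "range_z" (420x560 float32, m along the optical axis (not along the pixel's ray), 0 where there is no reading), "fovy" (degrees; the focal length in pixels is half the picture's height over the tangent of half this angle, whatever the lens; pixels are square), "cx", "cy" (the principal point, pixels), "distortion" ([k1, k2, p1, p2, k3] as OpenCV has them; the pictures are not rectified), "cam_to_world" (4x4, takes a point from camera to world coordinates). Camera axes: x right, y up, looking along -z (the intrinsics and any distortion apply to the point x, -y, -z); pixel columns grow to the right and rows downward; lengths in m; the calibration is good to about 2 mm. A picture is of the moment at which its call begins.
- order.job_done(): hands the job in; it is judged then, once.
The state is a dict: "time_s": time; "joint_pos": joint angles; "joint_vel": joint speeds; "joint_torque": joint torques, N m; "position": TCP position; "ee_rot": TCP orientation; "ft_force": force on the tool from outside, world axes, zero at the start; "moment": the same for the moment, N m; "grip_width": finger opening in m; "grip_force": force on a finger pad.
Only numpy, scipy, OpenCV 4.12 (cv2) and the standard library are available. Lean on these libraries where they do the work, as an engineer would, in place of code of your own. Each camera call takes 0.05 s, during which the arm holds its last target. There are 200 camera calls.

## Working session

There is one attempt and no reset: what is moved stays moved. The work goes in short steps, Python scripts to look and compute and a shell command to move; the robot and the scene stay as the last step left them, time stands still between calls to the robot, and variables do not carry over. Pictures are saved under pics/ and viewed, at most 10 in all, crops included, and the job is handed in when it is done.

```bash
mkdir -p pics; ls
cat > h.py <<'E'
import numpy as np, cv2
from bench import monitor, get_image, order
def K(im):
    f=im["pixels"].shape[0]/2/np.tan(np.radians(im["fovy"])/2)
    return np.array([[f,0,im["cx"]],[0,f,im["cy"]],[0,0,1]])
def ray(im,uv):
    p=cv2.undistortPoints(np.array(uv,float).reshape(-1,1,2),K(im),np.array(im["distortion"],float)).reshape(-1,2)
    return np.c_[p[:,0],-p[:,1],-np.ones(len(p))]
def plane(im,uv,z):
    T=np.array(im["cam_to_world"]); d=ray(im,uv)@T[:3,:3].T; o=T[:3,3]
    return o+d*((z-o[2])/d[:,2])[:,None]
def cloud(im):
    H,W=im["range_z"].shape; v,u=np.mgrid[:H,:W]
    T=np.array(im["cam_to_world"]); c=ray(im,np.c_[u.ravel(),v.ravel()])*im["range_z"].reshape(-1,1)
    return (c@T[:3,:3].T+T[:3,3]).reshape(H,W,3)
def save(im,n,crop=None,s=1):
    a=im["pixels"][...,::-1]
    if crop: a=a[crop[1]:crop[3],crop[0]:crop[2]]
    cv2.imwrite("pics/"+n,cv2.resize(a,None,fx=s,fy=s,interpolation=cv2.INTER_CUBIC))
E
python3 - <<'E'
from h import *
import pickle
for n in("top","scene"):
    im=get_image(n); save(im,n+"0.png"); pickle.dump(im,open(n+"0.pkl","wb"))
    print(n,im["fovy"],im["cx"],im["cy"],im["distortion"],np.round(im["cam_to_world"],3).tolist(),(im["range_z"]>0).mean())
print(monitor.state())
E
```

```text
pics
top 56.8240626181023 284.4678059396851 211.559823123542 [-0.05423349  0.          0.          0.          0.        ] [[-0.019, 0.989, -0.145, 0.428], [-0.999, -0.026, -0.045, -0.09], [-0.048, 0.144, 0.988, 0.875], [0.0, 0.0, 0.0, 1.0]] 0.9959863945578231
scene 47.585050245760264 278.58991952227433 214.40122668743138 [-0.04140433  0.          0.          0.          0.        ] [[0.427, 0.441, -0.789, -0.368], [-0.904, 0.204, -0.375, -0.522], [-0.004, 0.874, 0.486, 0.635], [0.0, 0.0, 0.0, 1.0]] 0.9959778911564626
{'time_s': 0.1, 'joint_pos': array([ 1.08148288e+00,  4.94114439e-01,  1.34605117e+00, -2.47365584e-05,
        1.30249325e+00, -9.54785112e-02]), 'joint_vel': array([ 0.00118566, -0.0018413 , -0.0006973 ,  0.0022876 ,  0.00034737,
        0.00092847]), 'joint_torque': array([ 1.75513593e-03, -8.80240631e+01, -3.82540226e+01,  7.10613979e-02,
        4.82574909e-02,  2.46919933e-05]), 'position': array([0.23967948, 0.57688307, 0.23540808]), 'ee_rot': array([-1.42248390e-04,  1.95644058e-01,  9.80674828e-01, -5.13915648e-04]), 'ft_force': array([-0.55770558,  0.50904279,  0.2853906 ]), 'moment': array([-0.0415229 , -0.02200377,  0.01544788]), 'grip_force': 0.0, 'grip_width': 0.09113384125223005}
```

View pics/top0.png

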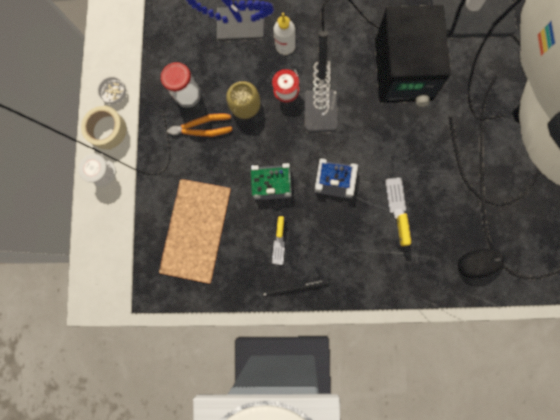

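View pics/scene0.png

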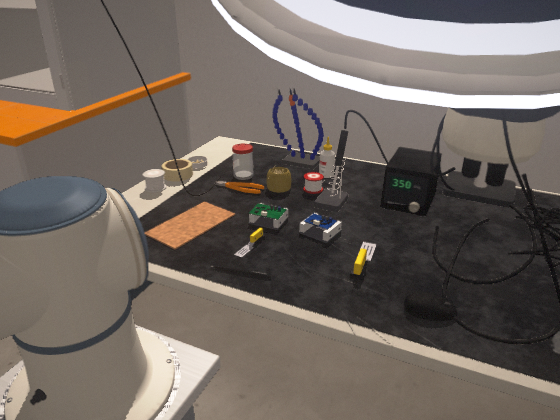

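The top view shows two lifters: one with its grip at (404,230) and blade at (396,192), the other with its grip at (280,226) and blade at (278,252). The blue board is at (337,178), the green one at (271,182) and the mat at (195,230). A magnifier lamp hangs on the right. Next I'll measure the positions and sizes.

Run:
```python
from h import *
import pickle
im=pickle.load(open("top0.pkl","rb")); sc=pickle.load(open("scene0.pkl","rb"))
P=cloud(im); hsv=cv2.cvtColor(im["pixels"],cv2.COLOR_RGB2HSV)
def rep(name,m,box,z,im=im,P=P):
    mm=np.zeros(m.shape,np.uint8); x0,y0,x1,y1=box; mm[y0:y1,x0:x1]=m[y0:y1,x0:x1]
    v,u=np.nonzero(mm); 
    if len(v)<5: print(name,"none");return
    w=plane(im,np.c_[u,v],z)[:,:2].astype(np.float32)
    (c,s,a)=cv2.minAreaRect(w); print(name,len(v),"c",np.round(c,4),"size",np.round(s,4),"ang",round(a,1),"z med/90",np.round(np.percentile(P[v,u,2],[10,50,90]),4))
h,s,v=[hsv[...,i] for i in range(3)]
yel=(h>18)&(h<35)&(s>140)&(v>120)
rep("gripL",yel,(380,170,420,260),.04); rep("gripS",yel,(265,205,295,270),.03)
z=P[...,2]
wh=(s<70)&(v>100)
rep("bladeL",wh,(380,170,420,216),.0025); rep("bladeS",wh,(265,232,295,270),.002)
blue=(h>100)&(h<130)&(s>110)&(v>60); rep("blue",blue,(310,150,365,205),.033)
gr=(h>40)&(h<90)&(s>90)&(v>50); rep("green",gr,(240,155,300,210),.033)
cork=(h>4)&(h<25)&(s>60)&(v>90); rep("mat",cork,(150,170,240,290),.005)
hs2=cv2.cvtColor(sc["pixels"],cv2.COLOR_RGB2HSV); h,s,v=[hs2[...,i] for i in range(3)]; P2=cloud(sc)
rep("gripL sc",(h>18)&(h<35)&(s>140)&(v>120),(340,235,385,285),.03,sc,P2)
rep("blue sc",(h>100)&(h<130)&(s>110)&(v>60),(295,205,350,250),.033,sc,P2)
rep("mat sc",(h>4)&(h<25)&(s>60)&(v>90),(130,190,245,250),.005,sc,P2)
# lamp
m=(P2[...,2]>.25)&(P2[...,0]>.2); print("high pts scene",m.sum(),P2[m].min(0) if m.any() else'',P2[m].max(0) if m.any() else '')
a=cv2.resize(im["pixels"][150:275,255:425,::-1],None,fx=4.5,fy=4.5,interpolation=cv2.INTER_CUBIC); cv2.imwrite("pics/crop.png",a)
```

```text
gripL 324 c [ 0.5058 -0.3069] size [0.0683 0.0236] ang 5.1 z med/90 [0.0116 0.0384 0.0411]
gripS 136 c [ 0.5204 -0.0408] size [0.0143 0.0448] ang 83.9 z med/90 [-0.0005  0.0255  0.0275]
bladeL 641 c [ 0.5851 -0.3031] size [0.0874 0.0399] ang 4.7 z med/90 [-0.0008  0.0018  0.0049]
bladeS 300 c [ 0.4684 -0.0345] size [0.027  0.0605] ang 88.9 z med/90 [-0.0011  0.0014  0.0036]
blue 436 c [ 0.6305 -0.1658] size [0.0626 0.0491] ang 80.5 z med/90 [0.0278 0.03   0.0323]
green 803 c [ 0.6217 -0.0207] size [0.0587 0.0851] ang 1.8 z med/90 [0.0279 0.0297 0.0318]
mat 5272 c [0.5197 0.1557] size [0.1262 0.2252] ang 78.0 z med/90 [0.0021 0.0046 0.0067]
gripL sc 200 c [ 0.4999 -0.3089] size [0.1015 0.0201] ang 5.0 z med/90 [0.0194 0.0376 0.0403]
blue sc 161 c [ 0.6258 -0.1667] size [0.0681 0.0493] ang 79.2 z med/90 [0.0281 0.0298 0.0314]
mat sc 2013 c [0.5408 0.1507] size [0.2113 0.3743] ang 55.7 z med/90 [0.0032 0.0051 0.0068]
high pts scene 20347 [ 0.47541511 -0.62295144  0.25001551] [1.76143646 1.31512905 0.5221507 ]
```

View pics/crop.png

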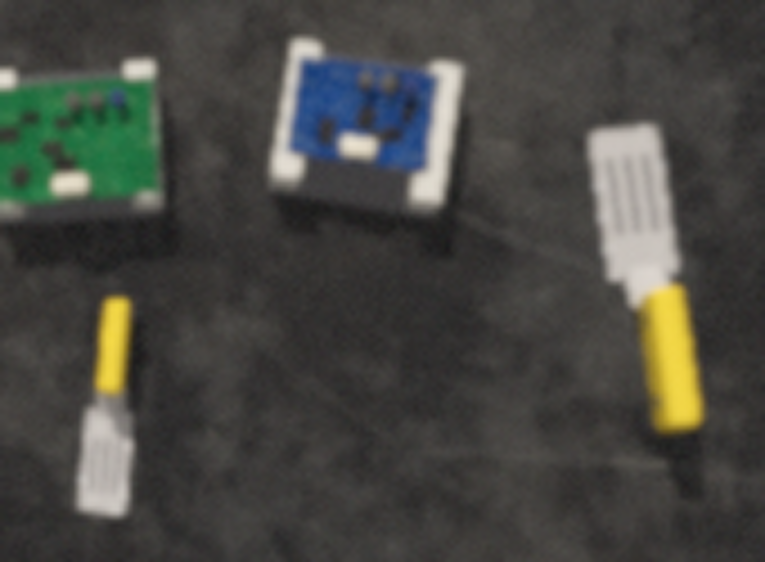

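The right-hand lifter, at top pixel (400,212), has a grip about 68 mm long and is the one I want. The left one at (279,240) has a grip of only about 45 mm. Before moving I'll refine the positions and check for overhead obstacles.

```bash
cat >> h.py <<'E'
from scipy.spatial.transform import Rotation as Ro
def go(target,yaw_y,pos=None,q=None):
    """print turn about tool z (deg) to bring tool y to world angle yaw_y, then shift in the new tool axes"""
    s=monitor.state(); p=s["position"]; q=s["ee_rot"]; R=Ro.from_quat(np.r_[q[1:],q[0]])
    x=np.radians(yaw_y); y=np.array([-0,0,0.]);y[:2]=np.cos(x),np.sin(x); z=np.array([0,0,-1.])
    Rn=Ro.from_matrix(np.c_[np.cross(y,z),y,z])
    print("t",round(s["time_s"],2),"pos",np.round(p,4),"rotvec tool deg",np.round((R.inv()*Rn).as_rotvec(degrees=True),2),"shift mm",np.round(Rn.inv().apply(np.array(target)-p)*1e3,1),
     "F",np.round(s["ft_force"],1),"w",round(s["grip_width"],4),"gf",round(s["grip_force"],1),"j6",round(s["joint_pos"][5],2))
E
python3 - <<'E'
from h import *
import pickle
im=pickle.load(open("top0.pkl","rb")); sc=pickle.load(open("scene0.pkl","rb"))
P=cloud(im);P2=cloud(sc)
for A in(P,P2):
    q=A.reshape(-1,3); q=q[(q[:,2]>.12)&(q[:,0]>.1)&(q[:,0]<1.2)&(abs(q[:,1])<.9)]
    k,c=np.unique(np.floor(q[:,:2]/.1).astype(int),axis=0,return_counts=True)
    for kk,cc in zip(k,c):
        if cc>8:
            m=(np.floor(q[:,:2]/.1)==kk).all(1); print(kk/10,cc,np.round([q[m,2].min(),q[m,2].max()],2),end="; ")
    print()
# rails: bright pixels around blue board
hsv=cv2.cvtColor(im["pixels"],cv2.COLOR_RGB2HSV);h,s,v=[hsv[...,i].astype(int) for i in range(3)]
m=(v>130)&(s<60); m[:150]=0;m[205:]=0;m[:,:308]=0;m[:,365:]=0
n,l,st,c=cv2.connectedComponentsWithStats(m.astype(np.uint8))
for i in range(1,n):
    if st[i,4]>25:
        vv,uu=np.nonzero(l==i); w=plane(im,np.c_[uu,vv],.028)[:,:2].astype(np.float32); r=cv2.minAreaRect(w); print("rail",st[i],np.round(r[0],4),np.round(r[1],4),round(r[2],1), P[vv,uu,2].mean())
b=((h>95)&(h<135)&(s>80)).astype(np.uint8); b[:150]=0;b[205:]=0;b[:,:308]=0;b[:,365:]=0
b=cv2.morphologyEx(b,cv2.MORPH_CLOSE,np.ones((7,7)))
vv,uu=np.nonzero(b); r=cv2.minAreaRect(plane(im,np.c_[uu,vv],.033)[:,:2].astype(np.float32)); print("blue",r)
m=(P[...,2]>.03)&(h>18)&(h<35)&(s>140); m[:,:380]=0;m[:,420:]=0
w=P[m]; d=np.linalg.svd(w[:,:2]-w[:,:2].mean(0),full_matrices=0)[2][0]; print("grip top",w.mean(0),np.degrees(np.arctan(d[1]/d[0])))
go([.508,-.310,.16],95)
E
```

```text
[ 0.4 -0.1] 944 [0.87 0.87]; [ 0.5 -0.5] 1159 [0.29 0.43]; [ 0.5 -0.4] 42 [0.42 0.43]; [ 0.6 -0.5] 1890 [0.17 0.43]; [ 0.6 -0.4] 1971 [0.38 0.47]; [0.6 0.3] 272 [0.12 0.28]; [ 0.7 -0.5] 363 [0.18 0.41]; [ 0.7 -0.4] 1442 [0.2  0.47]; [0.7 0.3] 22 [0.27 0.29]; [0.7 0.4] 41 [0.29 0.3 ]; [ 0.8 -0.5] 265 [0.13 0.34]; [ 0.8 -0.4] 2277 [0.12 0.24]; [ 0.8 -0.3] 515 [0.12 0.14]; [ 0.8 -0.2] 474 [0.12 0.24]; [0.8 0. ] 138 [0.24 0.31]; [ 0.9 -0.5] 9 [0.13 0.13]; [ 0.9 -0.4] 1424 [0.13 0.24]; [ 0.9 -0.3] 398 [0.12 0.16]; [ 0.9 -0.2] 21 [0.17 0.24]; [ 0.9 -0.1] 255 [0.12 0.24]; [0.9 0. ] 68 [0.12 0.26]; [0.9 0.1] 63 [0.12 0.16]; [1.  0.1] 12 [0.12 0.14]; 
[ 0.4 -0.7] 44 [0.23 0.26]; [ 0.4 -0.6] 283 [0.25 0.38]; [0.4 0.6] 40 [0.16 0.18]; [0.4 0.7] 586 [0.12 0.19]; [ 0.5 -0.7] 295 [0.12 0.41]; [ 0.5 -0.6] 2965 [0.29 0.41]; [ 0.5 -0.5] 1540 [0.29 0.4 ]; [0.5 0.6] 55 [0.16 0.18]; [0.5 0.7] 803 [0.12 0.19]; [0.5 0.8] 226 [0.18 0.19]; [ 0.6 -0.7] 329 [0.14 0.36]; [ 0.6 -0.6] 599 [0.2  0.36]; [ 0.6 -0.5] 436 [0.18 0.36]; [0.6 0.3] 110 [0.12 0.28]; [0.6 0.6] 27 [0.16 0.18]; [0.6 0.7] 1492 [0.12 0.52]; [0
[... 639 characters left out ...]
6] 35 [0.16 0.18]; [1.  0.7] 1808 [0.12 0.5 ]; [1.1 0.6] 50 [0.16 0.18]; [1.1 0.7] 1626 [0.12 0.49]; 
rail [315 158  12  33 166] [ 0.6352 -0.1337] [0.0169 0.0741] 78.8 0.022128013606658347
rail [346 163  12  33 215] [ 0.6215 -0.2025] [0.0174 0.0741] 78.6 0.023886840785096255
rail [330 179   9   6  45] [ 0.6169 -0.1633] [0.0178 0.0114] 88.3 0.03591584119113375
blue ((0.6307246088981628, -0.16559255123138428), (0.06417103111743927, 0.05140175670385361), 80.50263214111328)
grip top [ 0.50518796 -0.30716724  0.04220572] -14.506524977500938
t 0.1 pos [0.2397 0.5769 0.2354] rotvec tool deg [-6.000e-02 -2.000e-02 -2.756e+01] shift mm [-190.  -906.9   75.4] F [-0.6  0.5  0.3] w 0.0911 gf 0.0 j6 -0.1
```

Stand yaw is about -11° and the board centre about (0.630,-0.167). The lifter's origin is near (0.508,-0.310) at yaw +5°. I'm setting out, keeping low under the lamp at y < -0.3, x > 0.55, z > 0.29.

```bash
python3 -m handwheel '[[0,0,0,0,0,-6.9],[0,0,0,0,0,-6.9],[0,0,0,0,0,-6.9],[0,0,0,0,0,-6.9],[-0.008,-0.038,0.003,0,0,0],[-0.008,-0.038,0.003,0,0,0],[-0.008,-0.038,0.003,0,0,0],[-0.008,-0.038,0.003,0,0,0],[-0.008,-0.038,0.003,0,0,0],[-0.008,-0.038,0.003,0,0,0],[-0.008,-0.038,0.003,0,0,0],[-0.008,-0.038,0.003,0,0,0],[-0.008,-0.038,0.003,0,0,0],[-0.008,-0.038,0.003,0,0,0],[-0.008,-0.038,0.003,0,0,0],[-0.008,-0.038,0.003,0,0,0]]' 100
python3 - <<'E'
from h import *
import pickle
go([.508,-.310,.14],95)
for n in("top","scene"):
    q=cloud(pickle.load(open(n+"0.pkl","rb"))).reshape(-1,3); q=q[(q[:,2]>.15)&(q[:,2]<.6)&(q[:,0]>.3)&(q[:,0]<.8)&(q[:,1]<-.2)]
    d=np.hypot(q[:,0]-.508,q[:,1]+.31); o=np.argsort(d)[:400:40]; print(np.round(np.c_[q[o],d[o]],3).tolist())
E
```

```text
time_s: 1.7
position: [0.3756, 0.1298, 0.1998]
ee_rot: [0.0, -0.044, 0.999, -0.0]
ft_force: [1.1, 0.8, -0.5]
grip_width: 0.0911
grip_force: 0.0
t 1.7 pos [0.3756 0.1298 0.1998] rotvec tool deg [-0.    0.    0.05] shift mm [ -93.6 -449.7   59.8] F [ 1.1  0.8 -0.5] w 0.0911 gf 0.0 j6 -1.48
[[0.575, -0.404, 0.421, 0.115], [0.584, -0.401, 0.428, 0.119], [0.586, -0.402, 0.427, 0.121], [0.592, -0.4, 0.428, 0.123], [0.579, -0.413, 0.4, 0.125], [0.579, -0.416, 0.396, 0.127], [0.603, -0.399, 0.432, 0.13], [0.603, -0.402, 0.42, 0.132], [0.611, -0.401, 0.435, 0.138], [0.613, -0.403, 0.419, 0.14]]
[[0.572, -0.439, 0.309, 0.144], [0.568, -0.445, 0.31, 0.148], [0.562, -0.449, 0.312, 0.149], [0.6, -0.429, 0.318, 0.151], [0.571, -0.448, 0.321, 0.152], [0.575, -0.448, 0.332, 0.153], [0.549, -0.459, 0.308, 0.154], [0.56, -0.457, 0.324, 0.156], [0.568, -0.455, 0.328, 0.157], [0.586, -0.447, 0.337, 0.158]]
```

```bash
python3 -m handwheel '[[-0.008,-0.0375,0.010,0,0,0],[-0.008,-0.0375,0.010,0,0,0],[-0.008,-0.0375,0.010,0,0,0],[-0.008,-0.0375,0.010,0,0,0],[-0.008,-0.0375,0.010,0,0,0],[-0.008,-0.0375,0.010,0,0,0],[-0.008,-0.0375,0.010,0,0,0],[-0.008,-0.0375,0.010,0,0,0],[-0.008,-0.0375,0.010,0,0,0],[-0.008,-0.0375,0.010,0,0,0],[-0.008,-0.0375,0.010,0,0,0],[-0.006,-0.0375,0.010,0,0,0],[0,0,0,0,0,0],[0,0,0,0,0,0]]'
python3 - <<'E'
from h import *
go([.508,-.310,.027],95)
im=get_image("scene"); save(im,"s1.png",(280,170,440,290),5)
E
```

```text
time_s: 3.1
position: [0.5082, -0.309, 0.0792]
ee_rot: [-0.0, -0.043, 0.999, 0.0]
ft_force: [-1.4, 1.1, 0.2]
grip_width: 0.0911
grip_force: 0.0
t 3.1 pos [ 0.5082 -0.309   0.0792] rotvec tool deg [ 0.05 -0.05 -0.03] shift mm [ 0.3 -1.  52.2] F [-1.4  1.1  0.2] w 0.0911 gf 0.0 j6 -2.3
```

View pics/s1.png

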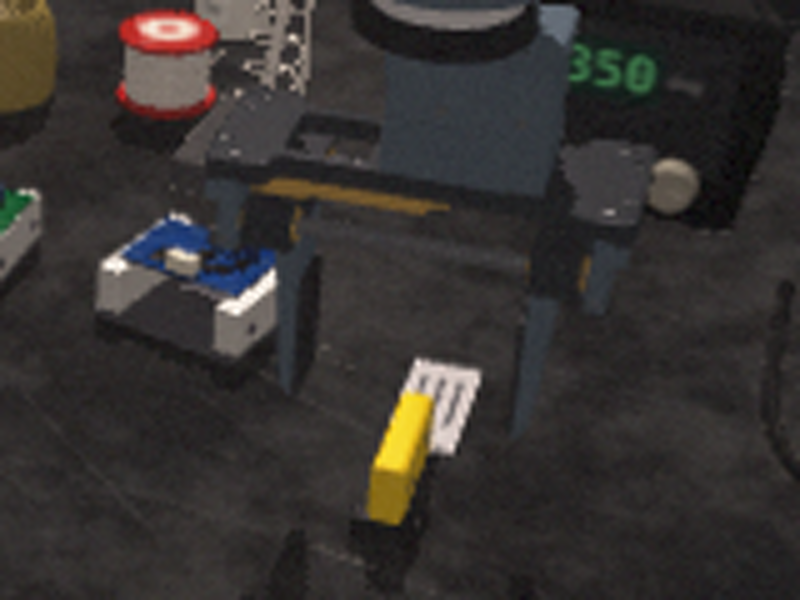

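The fingers straddle the yellow grip at crop (400,460), with the blade pointing ahead and the board clear on the left. I'll descend 52 mm and close.

```bash
python3 -m handwheel '[[0,0,0.010,0,0,0],[0,0,0.010,0,0,0],[0,0,0.010,0,0,0],[0,0,0.010,0,0,0],[0,0,0.007,0,0,0],[0,0,0.004,0,0,0],[0,0,0,0,0,0],[0,0,0,0,0,0]]'
python3 -m handwheel '[[0,0,0,0,0,0],[0,0,0,0,0,0],[0,0,0,0,0,0],[0,0,0,0,0,0],[0,0,0,0,0,0],[0,0,0,0,0,0],[0,0,0,0,0,0],[0,0,0,0,0,0]]' 0
```

```text
time_s: 3.95
position: [0.5087, -0.3088, 0.029]
ee_rot: [0.0, -0.044, 0.999, -0.0]
ft_force: [-0.3, -0.2, 0.5]
grip_width: 0.091
grip_force: 0.0
time_s: 4.75
position: [0.5086, -0.3087, 0.0289]
ee_rot: [0.0, -0.044, 0.999, -0.0]
ft_force: [0.1, 0.5, 0.2]
grip_width: 0.03
grip_force: 0.0
```

```bash
python3 -m handwheel '[[0,0,0,0,0,0],[0,0,0,0,0,0],[0,0,0,0,0,0],[0,0,0,0,0,0],[0,0,0,0,0,0]]' 0
python3 -m handwheel '[[0,0,-0.004,0,0,0],[0,0,-0.008,0,0,0],[0,0,-0.012,0,0,0],[0,0,-0.012,0,0,0],[0,0,-0.012,0,0,0],[0,0,-0.012,0,0,0],[0,0,0,0,0,0],[0,0,0,0,0,0]]'
python3 - <<'E'
from h import *
go([.5,-.31,.09],95)
im=get_image("top"); save(im,"t2.png",(300,140,440,260),5)
import pickle; pickle.dump(im,open("top2.pkl","wb"))
s=get_image("scene"); pickle.dump(s,open("sc2.pkl","wb"))
a=cv2.resize(s["pixels"][160:290,280:440,::-1],None,fx=5,fy=4.6); cv2.imwrite("pics/s2.png",a)
E
```

```text
time_s: 5.25
position: [0.5087, -0.3087, 0.0289]
ee_rot: [0.0, -0.044, 0.999, -0.0]
ft_force: [-0.1, -0.0, -0.0]
grip_width: 0.0155
grip_force: 30.0
time_s: 6.05
position: [0.5087, -0.3087, 0.0892]
ee_rot: [0.0, -0.044, 0.999, -0.0]
ft_force: [-0.4, 0.2, -0.7]
grip_width: 0.0157
grip_force: 30.0
t 6.05 pos [ 0.5087 -0.3087  0.0892] rotvec tool deg [-0.02  0.03  0.04] shift mm [ 8.8 -0.5 -0.8] F [-0.4  0.2 -0.7] w 0.0157 gf 30.0 j6 -2.3
```

View pics/s2.png

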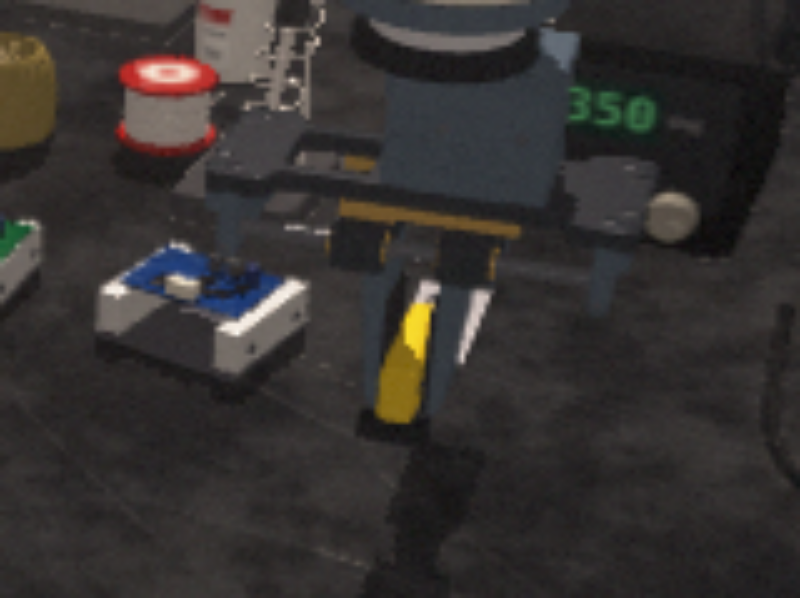

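The lifter is held, with the yellow grip between the fingers at crop (405,360). The board is untouched at (200,285). I'll measure the blade in the hand.

Run:
```python
from h import *
import pickle
from scipy.optimize import least_squares
im=pickle.load(open("top2.pkl","rb")); P=cloud(im); hsv=cv2.cvtColor(im["pixels"],cv2.COLOR_RGB2HSV)
m=(hsv[...,1]<70)&(hsv[...,2]>100)&(P[...,2]>.045)&(P[...,2]<.08)&(P[...,0]>.55)&(P[...,0]<.67)&(P[...,1]<-.24)&(P[...,1]>-.36)
vv,uu=np.nonzero(m); print(m.sum(),uu.min(),uu.max(),vv.min(),vv.max())
w=plane(im,np.c_[uu,vv],.0625)[:,:2].astype(np.float32); r=cv2.minAreaRect(w); print(r, cv2.boxPoints(r))
c=np.c_[P[m],np.ones(m.sum())]; k=np.linalg.lstsq(np.c_[c[:,:2],c[:,3]],c[:,2],rcond=None)[0]; print("slope x deg",np.degrees(k[:2]),"z mean",c[:,2].mean())
```

```text
474 392 409 172 205
((0.5911328792572021, -0.30147549510002136), (0.07071419060230255, 0.033741988241672516), 4.868311882019043) [[ 0.55447155 -0.287666  ]
 [ 0.5573351  -0.32128623]
 [ 0.6277942  -0.315285  ]
 [ 0.6249307  -0.28166476]]
slope x deg [ 0.36844108 -0.41283029] z mean 0.06256336470668675
```

View pics/t2.png

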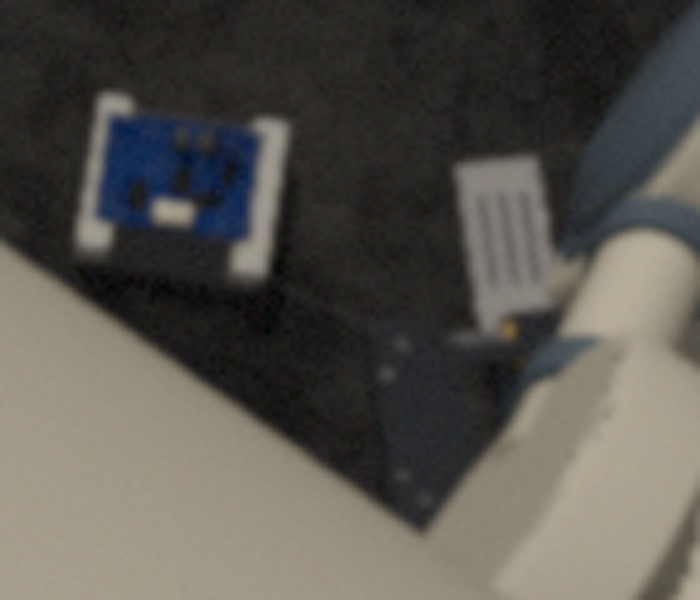

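Run:
```python
from h import *
import pickle
im=pickle.load(open("top0.pkl","rb"))
T=np.array(im["cam_to_world"]);k=K(im);D=np.array(im["distortion"])
def samp(z,a,us,vs,c):
    e=np.array([np.cos(a),np.sin(a)]);n=np.array([-e[1],e[0]])
    g=c+us[:,None,None]*e+vs[None,:,None]*n
    X=np.c_[g.reshape(-1,2),np.full(g.size//2,z)]
    q=(X-T[:3,3])@T[:3,:3]; q[:,1:]*=-1
    p=cv2.projectPoints(q,np.zeros(3),np.zeros(3),k,D)[0].reshape(len(us),len(vs),2).astype(np.float32)
    return cv2.remap(im["pixels"],p[...,0],p[...,1],cv2.INTER_LINEAR).astype(int)
c=np.array([.6307,-.1656])
us=np.arange(-50,51,2)/1e3;vs=np.arange(-52,53,2)/1e3
S=samp(.033,np.radians(-10.5),us,vs,c)
r=S[(us>-.02)&(us<.02)].mean(0); print("cross y: R-B, V");print([(int(v*1e3),int(x[2]-x[0]),int(x.max())) for v,x in zip(vs,r)])
r=S[:,(abs(vs)<.02)].mean(1); print("along x");print([(int(v*1e3),int(x[2]-x[0]),int(x.max())) for v,x in zip(us,r)])
for sgn in(-1,1):
  for uu in(-.015,0,.015):
    row=S[np.argmin(abs(us-uu))]; d=row[:,2]-row[:,0]; j=[i for i in range(len(vs)) if d[i]>30]; print(uu,vs[j[0]],vs[j[-1]],end=' ')
  break
```

```text
cross y: R-B, V
[(-52, -4, 60), (-50, -4, 58), (-48, -7, 78), (-46, -12, 130), (-44, -15, 181), (-42, -16, 211), (-40, -15, 220), (-38, -13, 213), (-36, -4, 186), (-34, 19, 156), (-32, 52, 137), (-30, 76, 128), (-28, 79, 123), (-26, 72, 116), (-24, 62, 106), (-22, 56, 99), (-20, 58, 101), (-18, 62, 104), (-16, 60, 101), (-14, 52, 99), (-12, 44, 101), (-10, 39, 109), (-8, 34, 115), (-6, 28, 114), (-4, 22, 109), (-2, 17, 106), (0, 20, 113), (2, 32, 125), (4, 47, 136), (6, 60, 140), (8, 68, 138), (10, 72, 131), (12, 71, 122), (14, 65, 113), (16, 62, 109), (18, 68, 112), (20, 79, 119), (22, 87, 126), (24, 89, 130), (26, 88, 132), (28, 86, 131), (30, 74, 133), (32, 43, 144), (34, 9, 167), (36, -7, 190), (38, -13, 185), (40, -13, 146), (42, -9, 98), (44, -6, 74), (46, -6, 70), (48, -5, 70), (50, -5, 69), (52, -5, 68)]
along x
[(-50, 0, 33), (-48, -1, 38), (-46, -1, 49), (-44, -1, 58), (-42, -1, 63), (-40, -1, 64), (-38, 0, 64), (-36, 0, 64), (-34, 0, 64), (-32, 0, 64), (-30, 0, 64), (-28, 3, 67), (-26, 15, 78), (-24, 29, 98), (-22, 33, 120), (-20, 29, 139), (-18, 23, 150), (-16, 16, 151), (-14, 13, 144), (-12, 13, 128), (-10, 21, 107), (-8, 35, 95), (-6, 47, 96), (-4, 56, 103), (-2, 64, 110), (0, 68, 114), (2, 71, 116), (4, 75, 117), (6, 78, 118), (8, 76, 115), (10, 72, 111), (12, 64, 106), (14, 51, 103), (16, 41, 104), (18, 40, 109), (20, 46, 113), (22, 52, 115), (24, 46, 113), (26, 26, 104), (28, 7, 90), (30, -3, 80), (32, -6, 76), (34, -7, 75), (36, -7, 74), (38, -7, 73), (40, -6, 72), (42, -7, 73), (44, -6, 73), (46, -6, 73), (48, -6, 73), (50, -6, 74)]
-0.015 -0.032 0.032 0 -0.032 0.032 0.015 -0.032 0.032
```

```bash
python3 -m handwheel '[[0.012,0.012,0,0,0,0],[0.012,0.012,0,0,0,0],[0.012,0.012,0,0,0,5.2],[0.012,0.012,0,0,0,5.2],[0,0.012,0,0,0,5.1],[0,0,0,0,0,0]]'
python3 - <<'E'
from h import *
go([.4543,-.1333,.041],79.5)
E
```

```text
time_s: 6.75
position: [0.4581, -0.2507, 0.0885]
ee_rot: [-0.001, 0.092, 0.996, 0.001]
ft_force: [0.3, -0.8, -1.7]
grip_width: 0.0159
grip_force: 30.0
t 6.75 pos [ 0.4581 -0.2507  0.0885] rotvec tool deg [ 0.05 -0.09 -0.02] shift mm [ 25.2 114.7  47.5] F [ 0.3 -0.8 -1.7] w 0.0159 gf 30.0 j6 -2.0
```

```bash
python3 -m handwheel '[[0.003,0.014,0,0,0,0],[0.003,0.014,0,0,0,0],[0.003,0.014,0,0,0,0],[0.003,0.014,0,0,0,0],[0.003,0.014,0,0,0,0],[0.003,0.014,0,0,0,0],[0.003,0.014,0,0,0,0],[0.003,0.014,0.003,0,0,0],[0.001,0.003,0.010,0,0,0],[0,0,0.015,0,0,0],[0,0,0.012,0,0,0],[0,0,0.006,0,0,0],[0,0,0.001,0,0,0],[0,0,0,0,0,0]]'
python3 - <<'E'
from h import *
go([.5526,-.1515,.041],79.5)
im=get_image("scene"); save(im,"s3.png",(250,170,410,290),5)
im=get_image("top"); P=cloud(im); hsv=cv2.cvtColor(im["pixels"],cv2.COLOR_RGB2HSV)
m=(hsv[...,1]<70)&(hsv[...,2]>100)&(P[...,0]<.6)&(P[...,0]>.48)&(P[...,1]<-.1)&(P[...,1]>-.2)
vv,uu=np.nonzero(m)
if len(vv)>5: print(m.sum(),cv2.minAreaRect(plane(im,np.c_[uu,vv],.0145)[:,:2].astype(np.float32)))
E
```

```text
time_s: 8.15
position: [0.455, -0.1344, 0.0418]
ee_rot: [-0.0, 0.091, 0.996, 0.0]
ft_force: [0.2, -0.1, -0.5]
grip_width: 0.016
grip_force: 30.0
t 8.15 pos [ 0.455  -0.1344  0.0418] rotvec tool deg [ 0.   -0.02  0.03] shift mm [-99.1   1.    0.8] F [ 0.2 -0.1 -0.5] w 0.016 gf 30.0 j6 -1.8
1301 ((0.5646314024925232, -0.19392012059688568), (0.17445960640907288, 0.07946331053972244), 88.53156280517578)
```

View pics/s3.png

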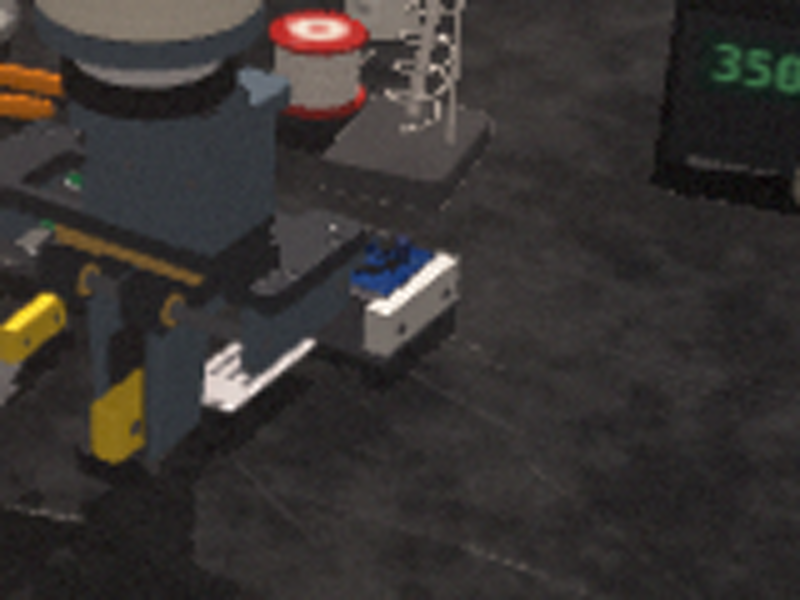

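The blade at crop (260,380) points into the gap between the rails, level and below the board at (395,265). I'll insert it in two stages.

```bash
python3 -m handwheel '[[-0.006,0.001,0.001,0,0,0],[-0.009,0,0,0,0,0],[-0.009,0,0,0,0,0],[-0.009,0,0,0,0,0],[-0.009,0,0,0,0,0],[-0.008,0,0,0,0,0],[0,0,0,0,0,0]]'
python3 -m handwheel '[[-0.006,0,0,0,0,0],[-0.009,0,0,0,0,0],[-0.009,0,0,0,0,0],[-0.009,0,0,0,0,0],[-0.009,0,0,0,0,0],[-0.006,0,0,0,0,0],[-0.001,0,0,0,0,0],[0,0,0,0,0,0],[0,0,0,0,0,0]]'
python3 - <<'E'
from h import *
go([.5526,-.1515,.041],79.5)
E
```

```text
time_s: 8.95
position: [0.5057, -0.1428, 0.0409]
ee_rot: [0.001, 0.091, 0.996, -0.0]
ft_force: [-0.5, 0.8, -0.9]
grip_width: 0.016
grip_force: 30.0
time_s: 9.85
position: [0.5522, -0.1512, 0.0408]
ee_rot: [-0.0, 0.091, 0.996, 0.0]
ft_force: [-0.5, -0.2, -2.0]
grip_width: 0.0158
grip_force: 30.0
t 9.85 pos [ 0.5522 -0.1512  0.0408] rotvec tool deg [ 0.01 -0.03  0.03] shift mm [-0.5 -0.2 -0.2] F [-0.5 -0.2 -2. ] w 0.0158 gf 30.0 j6 -1.76
```

```bash
python3 -m handwheel '[[0,0,-0.003,0,0,0],[0,0,-0.004,0,0,0],[0,0,-0.003,0,0,0],[0,0,-0.002,0,0,0],[0,0,-0.001,0,0,0],[0,0,-0.001,0,0,0],[0,0,-0.001,0,0,0],[0,0,-0.001,0,0,0],[0,0,-0.001,0,0,0],[0,0,-0.001,0,0,0],[0,0,-0.001,0,0,0],[0,0,-0.001,0,0,0],[0,0,-0.002,0,0,0],[0,0,-0.002,0,0,0],[0,0,-0.003,0,0,0],[0,0,-0.003,0,0,0],[0,0,-0.003,0,0,0],[0,0,-0.003,0,0,0],[0,0,0,0,0,0],[0,0,0,0,0,0]]'
python3 - <<'E'
from h import *
go([.478,.165,.1],78)
s=get_image("scene"); t=get_image("top")
a=cv2.resize(s["pixels"][180:270,260:400,::-1],None,fx=4,fy=4); b=cv2.resize(t["pixels"][140:230,280:420,::-1],None,fx=4,fy=3); 
cv2.imwrite("pics/s4.png",np.vstack([a[:, :560],b[:230,:560]]))
P=cloud(t); hsv=cv2.cvtColor(t["pixels"],cv2.COLOR_RGB2HSV); m=(hsv[...,0]>100)&(hsv[...,0]<130)&(hsv[...,1]>110)&(hsv[...,2]>60); m[:150]=0;m[215:]=0;m[:,:310]=0;m[:,370:]=0
q=P[m]; print(m.sum(),np.percentile(q[:,2],[10,50,90])); k=np.linalg.lstsq(np.c_[q[:,:2],np.ones(len(q))],q[:,2],rcond=None)[0]; print(np.degrees(k[:2]))
vv,uu=np.nonzero(m); print(cv2.minAreaRect(plane(t,np.c_[uu,vv],np.median(q[:,2])+.001)[:,:2].astype(np.float32)))
E
```

```text
time_s: 11.85
position: [0.5526, -0.1514, 0.077]
ee_rot: [0.0, 0.091, 0.996, -0.0]
ft_force: [0.6, 0.7, -1.8]
grip_width: 0.0161
grip_force: 30.0
t 11.85 pos [ 0.5526 -0.1514  0.077 ] rotvec tool deg [-0.    0.01  1.54] shift mm [138.7 293.9 -23. ] F [ 0.6  0.7 -1.8] w 0.0161 gf 30.0 j6 -1.76Traceback (most recent call last):
  File "<stdin>", line 7, in <module>
    return _quantile_unchecked(
        a, q, axis, out, overwrite_input, method, keepdims, weights)
    return _ureduce(a,
                    func=_quantile_ureduce_func,
    ...<5 lines>...
                    overwrite_input=overwrite_input,
                    method=method)
    r = func(a, **kwargs)
    result = _quantile(arr,
                       quantiles=q,
    ...<2 lines>...
                       out=out,
                       weights=wgt)
    slices_having_nans = np.isnan(arr[-1, ...])
                                  ~~~^^^^^^^^^
IndexError: index -1 is out of bounds for axis 0 with size 0
```

View pics/s4.png

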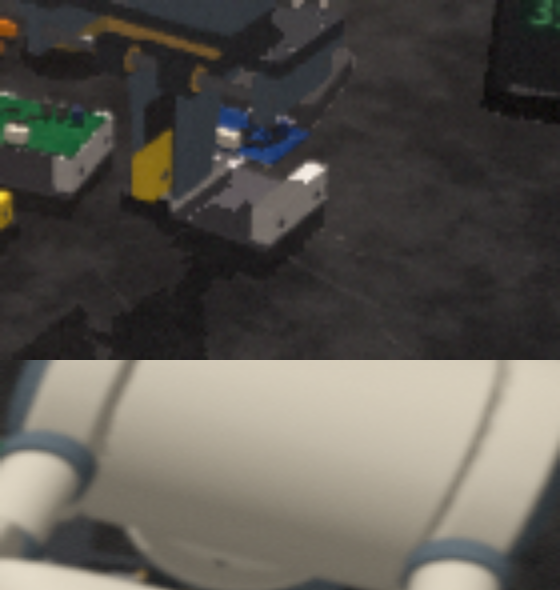

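The blue board rides level on the blade at crop (255,140), clear of the rails, and the bare stand is below it at (250,200). Next I'll raise it, then carry it gently to the mat.

```bash
python3 -m handwheel '[[0,0,-0.002,0,0,0.3],[0,0,-0.005,0,0,0.3],[0,0,-0.007,0,0,0.3],[0,0,-0.008,0,0,0.3],[0,0,-0.007,0,0,0.3],[0,0,-0.005,0,0,0],[0,0,-0.002,0,0,0],[0.0013,0.0027,0,0,0,0],[0.0026,0.0054,0,0,0,0],[0.0038,0.0081,0,0,0,0],[0.0051,0.0108,0,0,0,0],[0.0064,0.0133,0,0,0,0],[0.0064,0.0133,0,0,0,0],[0.0064,0.0133,0,0,0,0],[0.0064,0.0133,0,0,0,0],[0.0064,0.0133,0,0,0,0],[0.0064,0.0133,0,0,0,0],[0.0064,0.0133,0,0,0,0],[0.0064,0.0133,0,0,0,0],[0.0064,0.0133,0,0,0,0]]'
python3 -m handwheel '[[0.0064,0.0133,0,0,0,0],[0.0064,0.0133,0,0,0,0],[0.0064,0.0133,0,0,0,0],[0.0064,0.0133,0,0,0,0],[0.0064,0.0133,0,0,0,0],[0.0064,0.0133,0,0,0,0],[0.0064,0.0133,0,0,0,0],[0.0064,0.0133,0,0,0,0],[0.0064,0.0133,0,0,0,0],[0.0051,0.0108,0,0,0,0],[0.0038,0.0081,0,0,0,0],[0.0026,0.0054,0,0,0,0],[0.0013,0.0027,0,0,0,0],[0,0,0,0,0,0],[0,0,0,0,0,0]]'
python3 - <<'E'
from h import *
go([.480,.165,.034],78)
s=get_image("scene"); t=get_image("top")
a=cv2.resize(s["pixels"][150:270,120:300,::-1],None,fx=3,fy=2.5); b=cv2.resize(t["pixels"][160:290,130:270,::-1],None,fx=540/140,fy=2.2,)
cv2.imwrite("pics/s5.png",np.vstack([a,b]))
E
```

```text
time_s: 13.95
position: [0.5138, 0.008, 0.1129]
ee_rot: [0.0, 0.104, 0.995, 0.0]
ft_force: [0.2, -0.9, -1.5]
grip_width: 0.016
grip_force: 30.0
time_s: 15.45
position: [0.4758, 0.1646, 0.1129]
ee_rot: [0.0, 0.104, 0.995, -0.0]
ft_force: [0.3, -0.1, -0.8]
grip_width: 0.016
grip_force: 30.0
t 15.45 pos [0.4758 0.1646 0.1129] rotvec tool deg [-0.    0.    0.02] shift mm [-4.1  1.3 78.9] F [ 0.3 -0.1 -0.8] w 0.016 gf 30.0 j6 -1.15
```

View pics/s5.png

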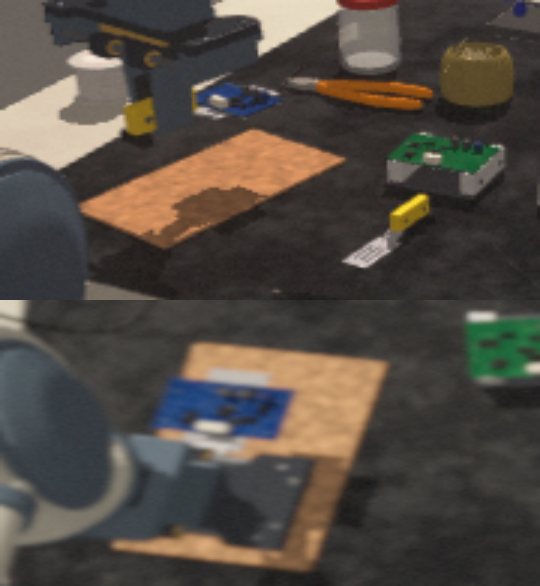

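The board sits centred on the blade at lower crop (225,410), above the mat. I'll lower it gently.

```bash
python3 -m handwheel '[[-0.002,0.0005,0.003,0,0,0],[-0.002,0.0005,0.006,0,0,0],[0,0,0.009,0,0,0],[0,0,0.010,0,0,0],[0,0,0.010,0,0,0],[0,0,0.010,0,0,0],[0,0,0.009,0,0,0],[0,0,0.006,0,0,0],[0,0,0.004,0,0,0],[0,0,0.002,0,0,0],[0,0,0.002,0,0,0],[0,0,0.002,0,0,0],[0,0,0.001,0,0,0],[0,0,0.001,0,0,0],[0,0,0.001,0,0,0],[0,0,0.001,0,0,0],[0,0,0.001,0,0,0],[0,0,0,0,0,0],[0,0,0,0,0,0]]'
python3 - <<'E'
from h import *
go([.480,.165,.034],78)
E
```

```text
time_s: 17.45
position: [0.4798, 0.165, 0.0349]
ee_rot: [-0.0, 0.104, 0.995, -0.0]
ft_force: [-0.2, -0.1, -0.8]
grip_width: 0.0159
grip_force: 30.0
t 17.45 pos [0.4798 0.165  0.0349] rotvec tool deg [-0.   -0.    0.04] shift mm [-0.2  0.   0.9] F [-0.2 -0.1 -0.8] w 0.0159 gf 30.0 j6 -1.15
```

```bash
python3 -m handwheel '[[0,0,0.0005,0,0,0],[0,0,0.0005,0,0,0],[0,0,0,0,0,0],[0,0,0,0,0,0]]'
python3 -m handwheel '[[0,0,0.0004,0,0,0],[0,0,0,0,0,0],[0,0,0,0,0,0]]'
```

```text
time_s: 17.85
position: [0.4798, 0.165, 0.0339]
ee_rot: [0.0, 0.104, 0.995, 0.0]
ft_force: [0.9, 0.3, -1.6]
grip_width: 0.0158
grip_force: 30.0
time_s: 18.15
position: [0.4798, 0.165, 0.0339]
ee_rot: [0.0, 0.104, 0.995, 0.0]
ft_force: [-1.5, -1.5, 8.8]
grip_width: 0.0159
grip_force: 30.0
```

It's in contact with the mat, so I'll release and rise.

```bash
python3 -m handwheel '[[0,0,0,0,0,0],[0,0,0,0,0,0],[0,0,0,0,0,0],[0,0,0,0,0,0],[0,0,0,0,0,0],[0,0,0,0,0,0],[0,0,0,0,0,0],[0,0,0,0,0,0]]' 60
python3 -m handwheel '[[0,0,-0.003,0,0,0],[0,0,-0.008,0,0,0],[0,0,-0.015,0,0,0],[0,0,-0.02,0,0,0],[0,0,-0.02,0,0,0],[0,0,-0.02,0,0,0],[0.02,0,-0.02,0,0,0],[0.03,0,-0.02,0,0,0],[0.03,0,-0.01,0,0,0],[0.02,0,0,0,0,0],[0,0,0,0,0,0]]'
python3 - <<'E'
from h import *
s=get_image("scene"); t=get_image("top")
a=cv2.resize(s["pixels"][160:260,120:300,::-1],None,fx=3,fy=2.5); b=cv2.resize(t["pixels"][160:300,130:270,::-1],None,fx=540/140,fy=2.4)
cv2.imwrite("pics/s6.png",np.vstack([a,b]))
P=cloud(t); hsv=cv2.cvtColor(t["pixels"],cv2.COLOR_RGB2HSV); m=(hsv[...,0]>100)&(hsv[...,0]<130)&(hsv[...,1]>110)&(hsv[...,2]>60)&(P[...,2]<.05)&(P[...,2]>0); m[:150]=0;m[270:]=0;m[:,:150]=0;m[:,240:]=0
q=P[m]; print(m.sum(),np.percentile(q[:,2],[10,50,90])); k=np.linalg.lstsq(np.c_[q[:,:2],np.ones(len(q))],q[:,2],rcond=None)[0]; print("slope",np.degrees(k[:2]))
vv,uu=np.nonzero(m); print("board",cv2.minAreaRect(plane(t,np.c_[uu,vv],.0125)[:,:2].astype(np.float32)))
a=np.radians(-12);print("blade centre expected",np.array([.4798,.165])+.080*np.array([np.cos(a),np.sin(a)]))
E
```

```text
time_s: 18.95
position: [0.4798, 0.165, 0.0335]
ee_rot: [-0.0, 0.104, 0.995, 0.0]
ft_force: [0.6, 0.5, 0.6]
grip_width: 0.0546
grip_force: 0.0
time_s: 20.05
position: [0.3795, 0.1859, 0.1703]
ee_rot: [-0.0, 0.104, 0.995, -0.0]
ft_force: [-0.1, 0.3, 0.2]
grip_width: 0.0545
grip_force: 0.0
383 [0.00769136 0.00958541 0.01198585]
slope [ 0.82178373 -1.09822547]
board ((0.556831419467926, 0.14629316329956055), (0.06367457658052444, 0.04407189041376114), 79.0262680053711)
blade centre expected [0.55805181 0.14836706]
```

View pics/s6.png

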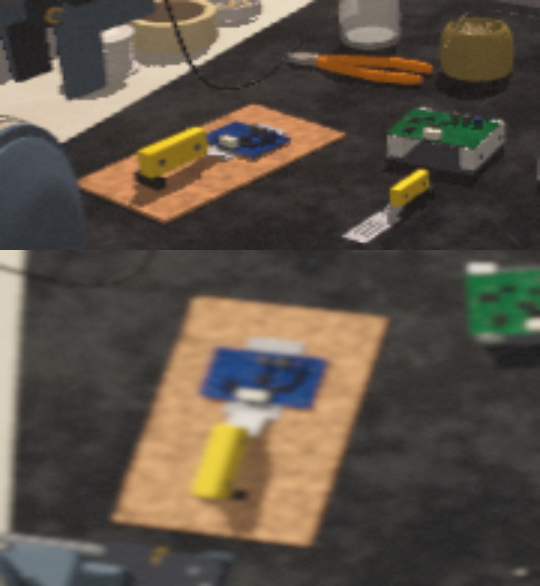

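The lifter lies flat inside the mat, with the heel at lower crop (235,495) and the blade tip at (275,347). The board is level and within about 2 mm of the blade's middle, the green board is undisturbed and the gripper is clear.

```bash
python3 -c "
from bench import order
print(order.job_done())"
```

```text
the job is handed in; nothing more can be done
None
```

The job is handed in after about 20 s of the 64 s allowed: the larger lifter lies flat, wholly on the cork mat, with the blue board level and within about 2 mm of the blade's middle, the gripper has let go and is clear, and the green board was not touched.

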